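# Hold a tilt-sensor gauge at its calibration angle on a sprung stud

### The job

Slide the round wooden stud block flat over the desk until it sits centred in the white taped ring. Then pick up the angle gauge by its top tab, set the middle of its foot on the block's domed stud, pressing lightly, and rock it sideways there until the swinging red pointer settles on the blue mark of the dial. Finish while still holding the gauge like that on the stud, and leave the speakers, the red circuit board and the tub where they are.

Things in the scene. Friction and masses are not known exactly. Their poses are not given: they have to be found in the camera images.
- ring_center (a point): centre of the white taped ring on the desk, at desk height (z = 0); tape 62 to 69 mm from this centre, 1 mm thick, nothing to bump into. Its place varies
- block: loose stud block, about 0.45 kg: pale wooden disc 110 mm in diameter and 26 mm high, with a steel collar (48 mm across, to 30 mm high) and a orange domed stud in its middle. Origin: centre of its underside, on the desk; yaw does not matter. The disc is too wide to grip: push it by its rim (fingertips at about 10 to 20 mm height; two open fingers side by side steady it)
- stud_top (a point): top of the stud's dome, in the middle of the block, 66 mm above the desk when unloaded. The dome is a ball of 18 mm radius (its centre 18 mm below this point) on a 36 mm wide cylinder reaching down to 40 mm height
- stud (a joint): how far the stud is pressed down into the block, m: 0 free (about 0.0007 from its own weight) to 0.010 at its stop; sprung, 450 N/m straight down, so 4 mm is about 2 N
- gauge: loose pendulum angle gauge, about 0.22 kg and 180 mm tall: blue foot plate 56 x 100 x 8 mm (x by y), on it an upright round dial 120 mm in diameter and 8 mm thick with centre 70 mm above the underside, white face towards the gauge's +x axis, a red sensor board on its back; above it a flat aluminium tab. Starts standing on the desk, face towards world +x within 0.3 rad. Origin: centre of the foot's underside; z up along the gauge, y along the foot's 100 mm length
- gauge_tab (a point): grasp point of the gauge: on the aluminium tab, 160 mm above the foot's underside. The tab is 10 mm thick (along the gauge's x), 34 mm wide (y), its top edge 20 mm above this point, its free sides reaching 30 mm below it
- gauge_foot (a point): centre of the underside of the gauge's foot: the point to be set on the stud (axes as the gauge)
- pointer (a joint): angle of the red pendulum pointer relative to the dial, rad, about the gauge's x axis through the dial centre; 0 = straight towards the foot, positive = tip swings towards the gauge's +y. It hangs plumb and settles in about 1 s; turning the gauge by an angle A about its own x axis makes it read -A
- mark (a joint): angle of the blue mark on the dial, same axis, zero and sign as the pointer; 0.17 to 0.42, set anew each time and stiff
- pointer_tip (a point): tip of the red pointer, 50 mm from the dial centre
- mark_tip (a point): centre of the blue mark (7 x 14 mm), 50 mm from the dial centre, in the plane of the pointer
- speaker_a: bystander: small black speaker with white cone, 56 mm diameter, 21 mm high, origin under its centre
- speaker_b: bystander: the same
- red_board: bystander: red circuit board 50 x 70 x 13 mm, origin under its centre
- tub: bystander: white tub with blue lid, 96 mm diameter, 89 mm high, origin under its centre
Not all that is in view belongs to the job. Of the things like the gauge, leave any that is green or yellow; of the rest the larger one is meant.

How it is judged (in metres and radians):
On the way, in this order (a step that is already met when the one before it is completed fails the run):
1. the block rests in the ring: centre within 15 mm of the ring's centre (horizontal distance between block and ring_center below 0.015 m and linear speed of block below 0.02 m/s), for 0.2 s.
2. the gauge, held by the fingers, has its foot on the stud (distance between gauge_foot and stud_top below 0.02 m and contact force between gauge and block above 0.3 N and contact force between the fingers and gauge above 1 N), for 0.2 s.
At the end, for the whole second after the job is handed in: The fingers hold the gauge (more than 1 N) with the centre of its foot within 20 mm of the stud's top, pressing on it with 0.3 to 15 N; gauge and pointer at rest, pointer tip within 3 mm of the blue mark; block flat, its centre within 15 mm of the ring's centre (all of step 2 and distance between pointer_tip and mark_tip below 0.003 m and velocity of joint pointer between -0.15 and 0.15 rad/s and angular speed of gauge below 0.1 rad/s and contact force between gauge and block below 15 N and horizontal distance between block and ring_center below 0.015 m and angle between block's own z axis and vertical below 0.05 rad); the arm keeps its last pose, push and grip.
It fails at once if the block is lifted or tipped instead of slid (height (world z) of block above 0.01 m or angle between block's own z axis and vertical above 0.15 rad).
It fails at once if the gauge is pressed hard on the stud block (over 25 N) (contact force between gauge and block above 25 N).
It fails at once if the gauge is knocked over (angle between gauge's own z axis and vertical above 1 rad).
It fails at once if a bystander is moved by more than 25 mm (distance of any of speaker_a, speaker_b, red_board, tub from where it was at the start of the episode above 0.025 m).
It also fails if it takes over 72 s, if anything falls off the work surface, if the arm or the gripper's body presses on something with over 40 N, if the wrist force passes 120 N, or if a joint passes its speed limit or range.

### The arm

A 7-joint arm with a two-finger parallel gripper is mounted at the origin on the work surface. World frame = base frame: x ahead of the robot, y to its left, z up, the work surface at z = 0. Lengths are in m, angles in degrees, forces in N, time in s.
With the tool pointing down it reaches from about 0.425 to 0.875 m from the base axis. Payload 4.7 kg.
Tool frame: the origin (TCP) lies at the very end of the fingers, on their centre line; the grasp point (between the pads) lies env.tcp_to_grasp behind it (env.tcp_to_grasp is the distance from the TCP to the grasp point, in m); z points along the fingers, x is the direction in which the jaws open and shut, and the axes are right-handed (so a half turn about z gives the same grasp; the last joint's range is limited). The gripper opens to 87 mm and grips with 3 to 60 N. Pads are 19 mm wide; open, the fingers measure 117 mm over their backs; the gripper's body (75 mm by 190 mm) begins 51 mm behind the grasp point.
Start: joints at [65.38, 18.392, -4.016, 83.108, 1.295, 78.541, -3.26], TCP at [0.279, -0.587, 0.223] pointing down, gripper open.
Joint ranges: [-163.93, 163.93], [-17.29, 119.83], [-79.2, 71.16], [3.27, 140.29], [-89.18, 269.18], [5.43, 117.66], [-154.24, 154.24]. Speed limits (degrees/s): [147.25, 147.25, 180, 180, 180, 180, 180].

### API

Orientations are given as [roll, pitch, yaw] about the fixed x, y, z axes, in that order (R = Rz(yaw) Ry(pitch) Rx(roll)).
In Python, from cell import env gives the robot as it stands. The module is installed in compiled form; this text tells all that it offers.
- The arm moves only by the tool send_rows, never from a script. Its argument "steps" is a list of rows, each a list of 3 entries, a list of its own where there are three numbers: the shift along the tool's x, y, z in m, then the turn, a rotation vector about the tool's x, y, z in rad, then the finger opening in m, from 0 to 0.087. A call has exactly 5 rows; each row is the pose to reach, as a shift and turn from the pose commanded when the call began, along the tool's axes at that moment; what a row does not reach only later rows make up. A row lasts 1/12 s, in which the tool goes at most 41.7 mm and 7.16 degrees, less where a joint would pass 70% of its speed; a pose out of reach is approached as far as the arm can. A call with a gripper value outside its range is refused whole. The fingers move at their own pace and stop on an object; "grip_force" is the grip in N (left out, the last holds). Time passes only in rows, so rows that repeat a pose let the fingers close, or fill a call up. It gives the time, the measured TCP pose, the force and the opening at its end, in the units of the state.
- env.get_obs(): the state, without advancing time (a new reading comes with each control period).
- env.read_camera(name): name is "scene" or "top"; returns a dict with "pixels" (400x640x3 uint8, red, green, blue), "fx", "fy", "cx", "cy" (pixels), "position" and "rotation" of the camera in the world. Camera axes: x right, y up, looking along -z (the intrinsics and any distortion apply to the point x, -y, -z); pixel columns grow to the right and rows downward; lengths in m; the calibration is good to about 2 mm. A picture is of the moment at which its call begins. There is no depth.
- env.sign_off(): hands the job in, once; it reports no verdict.
The state is a dict: "time_s": time; "qpos": joint angles; "joint_velocities": joint speeds; "effort": joint torques, N m; "tool_pos": TCP position; "tool_rot": TCP orientation; "force": force on the tool from outside, world axes, zero at the start; "wrist_torque": the same for the moment, N m; "grip_width": finger opening in m.
Only numpy, scipy, OpenCV 4.12 (cv2) and the standard library are available. Lean on these libraries where they do the work, as an engineer would, in place of code of your own. Each camera call takes 0.05 s, during which the arm holds its last target.

## Working session

There is one attempt and no reset: what is moved stays moved. The work goes in short steps, Python scripts to look and compute and a tool call to move; the robot and the scene stay as the last step left them, time stands still between calls to the robot, and variables do not carry over. Pictures are saved under pics/ and viewed, and the job is handed in when it is done.

Besides the shell and the picture viewer there is one more tool, called as name(argument=value, ...), one argument or row to a line, values as JSON. send_rows: Moves the arm, as the interface text tells. Its arguments: {"type":"object","properties":{"steps":{"type":"array"},"grip_force":{"type":"number"}},"required":["steps"]}

```bash
mkdir -p pics; python3 - <<'E'
from cell import env
import cv2
print(env.get_obs()); print(env.tcp_to_grasp)
for n in("scene","top"):
    c=env.read_camera(n); cv2.imwrite(f"pics/{n}0.png",cv2.cvtColor(c["pixels"],cv2.COLOR_RGB2BGR))
    print({k:v for k,v in c.items() if k!="pixels"})
E
```

```text
{'time_s': 0.0, 'qpos': array([65.37982264, 18.43850863, -4.01522687, 83.17505546,  1.29541148,
       78.54122783, -3.25946674]), 'joint_velocities': array([ 0.02278748,  0.04167289, -0.04146723, -0.01120039,  0.03022406,
       -0.05814208,  0.02517938]), 'effort': array([-6.98691438e-04, -4.91292787e+01, -4.04252177e-01, -3.12521267e+01,
       -6.40344224e-02,  4.39421413e-02,  1.56615042e-04]), 'tool_pos': array([ 0.27880384, -0.58655186,  0.22146638]), 'tool_rot': array([ 1.79993698e+02,  1.09525943e-01, -6.45697493e+01]), 'force': array([ 0.16884328, -0.08731881,  0.02132998]), 'wrist_torque': array([ 0.01995542,  0.00113428, -0.03606008]), 'grip_width': 0.08715345034075432}
0.0187
{'fx': 431.18595609712145, 'fy': 431.18595609712145, 'cx': 313.0119906445885, 'cy': 197.71455662942554, 'position': array([ 1.09144819, -0.35355576,  1.06563446]), 'rotation': array([32.37311879, -0.73061194, 57.12578212])}
{'fx': 479.4441831496235, 'fy': 479.4441831496235, 'cx': 325.40307096130545, 'cy': 198.05284088031883, 'position': array([ 0.3621489 , -0.02960367,  1.1300312 ]), 'rotation': array([ 11.49139704,   0.17742578, -98.02776425])}
```

View pics/scene0.png

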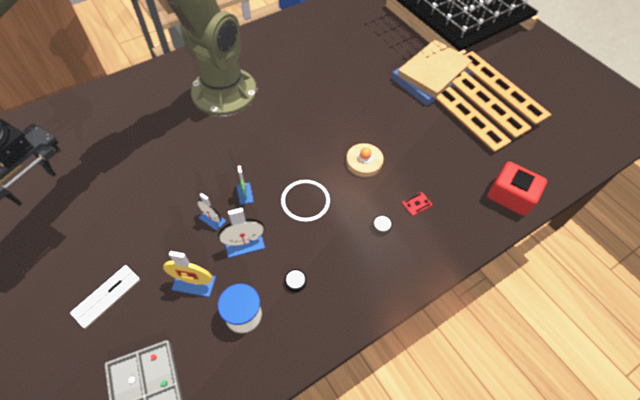

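View pics/top0.png

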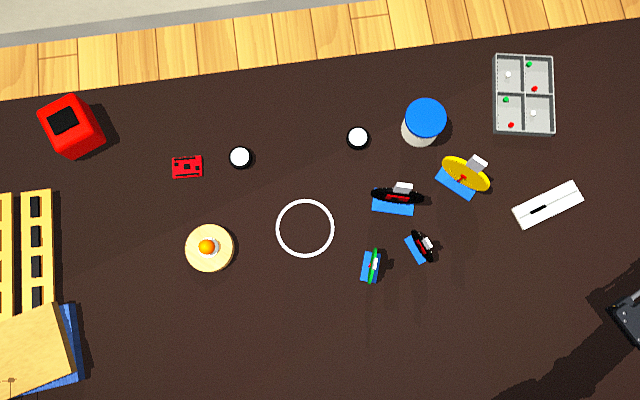

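```bash
cat > h.py <<'E'
import numpy as np, cv2
from scipy.spatial.transform import Rotation as Rn
from cell import env
def rot(c): return Rn.from_euler('xyz',c["rotation"],degrees=True).as_matrix()
def ray(c,u,v):
    d=rot(c)@np.array([(u-c["cx"])/c["fx"],-(v-c["cy"])/c["fy"],-1.]); return c["position"],d/np.linalg.norm(d)
def onz(c,u,v,z):
    p,d=ray(c,u,v); return p+d*(z-p[2])/d[2]
def proj(c,P):
    q=rot(c).T@(np.asarray(P)-c["position"]); return np.array([c["cx"]+c["fx"]*q[0]/-q[2], c["cy"]+c["fy"]*q[1]/q[2]])
def tri(c1,uv1,c2,uv2):
    p,d=ray(c1,*uv1);q,e=ray(c2,*uv2)
    s=np.linalg.lstsq(np.c_[d,-e],q-p,rcond=None)[0]
    a=p+d*s[0];b=q+e*s[1]; return (a+b)/2,np.linalg.norm(a-b)
def cams(tag=None):
    out=[]
    for n in("scene","top"):
        c=env.read_camera(n); out.append(c)
        if tag: cv2.imwrite(f"pics/{n}_{tag}.png",cv2.cvtColor(c["pixels"],cv2.COLOR_RGB2BGR))
    return out
def hsv(c): return cv2.cvtColor(c["pixels"],cv2.COLOR_RGB2HSV)
E
python3 - <<'E'
from h import *
s,t=cams()
np.set_printoptions(precision=4,suppress=True)
print("base",proj(s,[0,0,0]),proj(t,[0,0,0]))
for c,win in((s,(270,170,340,230)),(t,(265,190,345,265))):
    H=hsv(c); x0,y0,x1,y1=win
    m=((H[...,1]<60)&(H[...,2]>150)).astype(np.uint8); m2=np.zeros_like(m); m2[y0:y1,x0:x1]=m[y0:y1,x0:x1]
    v,u=np.nonzero(m2); P=np.array([onz(c,a,b,0.001)[:2] for a,b in zip(u,v)])
    A=np.c_[2*P,np.ones(len(P))]; k=np.linalg.lstsq(A,(P**2).sum(1),rcond=None)[0]
    print("ring",k[:2],np.sqrt(k[2]+k[0]**2+k[1]**2),len(P))
    # block: orange stud and disc
    m=((H[...,0]>3)&(H[...,0]<18)&(H[...,1]>190)&(H[...,2]>140)).astype(np.uint8)
    w=(330,130,400,190) if c is s else (180,220,240,280)
    sub=m[w[1]:w[3],w[0]:w[2]]; v,u=np.nonzero(sub); print("stud px",u.mean()+w[0],v.mean()+w[1],len(u),onz(c,u.mean()+w[0],v.mean()+w[1],.055))
    m=((H[...,2]>120)&(H[...,0]>8)&(H[...,0]<35)).astype(np.uint8); sub=m[w[1]:w[3],w[0]:w[2]]
    cs,_=cv2.findContours(sub,cv2.RETR_EXTERNAL,cv2.CHAIN_APPROX_NONE); cc=max(cs,key=cv2.contourArea)
    P=np.array([onz(c,a+w[0],b+w[1],0.026)[:2] for a,b in cc[:,0]]); A=np.c_[2*P,np.ones(len(P))]; k=np.linalg.lstsq(A,(P**2).sum(1),rcond=None)[0]
    print("disc",k[:2],np.sqrt(k[2]+k[0]**2+k[1]**2))
for n,c,pts in(("t",t,[(358,138),(240,157),(187,167),(425,117)]),("s",s,[(296,281),(383,225),(417,203),(240,303)])):
    for p,z in zip(pts,(.021,.021,.01,.089)): print(n,p,onz(c,*p,z))
for n,c,w in(("s",s,(190,190,310,270)),("t",t,(340,160,460,300))):
    im=cv2.cvtColor(c["pixels"],cv2.COLOR_RGB2BGR)[w[1]:w[3],w[0]:w[2]]
    cv2.imwrite(f"pics/z_{n}.png",cv2.resize(im,None,fx=5 if n=="s" else 4,fy=5 if n=="s" else 4,interpolation=cv2.INTER_CUBIC))
E
```

```text
base [223.5937  91.3095] [336.8725 466.9813]
ring [0.5247 0.0016] 0.06598480406525466 563
stud px nan nan 0 [nan nan nan]
disc [0.5115 0.2225] 0.06094355403737514
ring [0.5262 0.0006] 0.0658328887582091 701
stud px 210.24137931034483 246.5344827586207 58 [0.5054 0.2145 0.055 ]
disc [0.5073 0.2248] 0.055326739553632834
t (358, 138) [ 0.7218 -0.1566  0.021 ]
t (240, 157) [0.7144 0.1315 0.021 ]
t (187, 167) [0.7109 0.2627 0.01  ]
t (425, 117) [ 0.7279 -0.3086  0.089 ]
s (296, 281) [ 0.7307 -0.1563  0.021 ]
s (383, 225) [0.7212 0.132  0.021 ]
s (417, 203) [0.7128 0.2647 0.01  ]
s (240, 303) [ 0.7301 -0.3067  0.089 ]<stdin>:14: RuntimeWarning: Mean of empty slice.
  ret = ret.dtype.type(ret / rcount)
```

View pics/z_s.png

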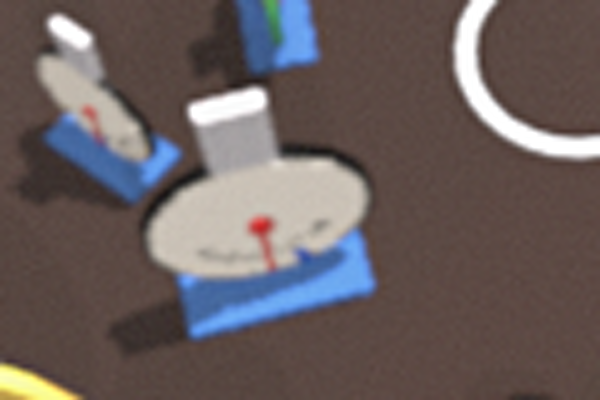

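View pics/z_t.png

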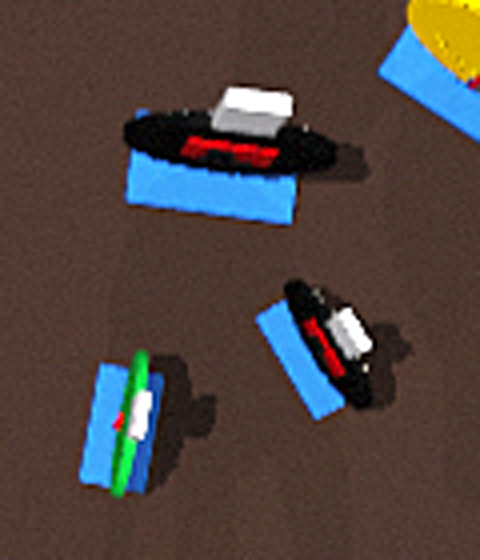

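```bash
cat >> h.py <<'E'
np.set_printoptions(precision=4,suppress=True)
def go(target,yaw=None,R=None):
    o=env.get_obs(); p=np.array(o["tool_pos"]); Rt=Rn.from_euler('xyz',o["tool_rot"],degrees=True)
    if R is None: R=Rn.from_euler('xyz',[180,0,yaw],degrees=True)
    print("at",p,o["tool_rot"],"shift",Rt.inv().apply(np.array(target)-p),"turn",(Rt.inv()*R).as_rotvec(),"F",o["force"],"w",o["grip_width"],"t",o["time_s"])
E
python3 - <<'E'
from h import *
s,t=cams()
g=lambda c,w,u,v,k:(w[0]+u/k,w[1]+v/k)
ts=g(s,(190,190),229,106,5);tt=g(t,(340,160),258,102,4)
ts=(ts[0]-.4,ts[1]-.4);tt=(tt[0]-.4,tt[1]-.4)
print("tab top",onz(s,*ts,.18),onz(t,*tt,.18),tri(s,ts,t,tt))
# foot corners top
for u,v in((128,203),(292,222),(298,178)): print("foot",onz(t,340+u/4-.4,160+v/4-.4,.008))
for u,v in((192,338),(375,292),(360,232),(180,282)): print("foot s",onz(s,190+u/5-.4,190+v/5-.4,.008 if v<290 else .004))
for c,w in((s,(330,130,400,190)),(t,(180,220,240,280))):
    H=hsv(c); sub=H[w[1]:w[3],w[0]:w[2]]
    m=((sub[...,0]>2)&(sub[...,0]<16)&(sub[...,1]>150)&(sub[...,2]>120)); v,u=np.nonzero(m)
    m2=(sub[...,2]>110)&(sub[...,0]>3)&(sub[...,0]<40); vv,uu=np.nonzero(m2)
    print("stud",u.mean()+w[0],v.mean()+w[1],len(u),onz(c,u.mean()+w[0],v.mean()+w[1],.053),"disc bbox",uu.min()+w[0],uu.max()+w[0],vv.min()+w[1],vv.max()+w[1])
    im=cv2.cvtColor(c["pixels"],cv2.COLOR_RGB2BGR)[w[1]:w[3],w[0]:w[2]]
    cv2.imwrite(f"pics/b_{c is s}.png",cv2.resize(im,None,fx=6,fy=6,interpolation=cv2.INTER_CUBIC))
    # project model circle of hypothesised block
go([.50,.32,.24],4.4)
E
```

```text
tab top [ 0.5579 -0.2153  0.18  ] [ 0.558  -0.2158  0.18  ] (array([ 0.558 , -0.2155,  0.1803]), np.float64(0.0004532791293609792))
foot [ 0.5436 -0.1625  0.008 ]
foot [ 0.5187 -0.2568  0.008 ]
foot [ 0.5443 -0.265   0.008 ]
foot s [ 0.5698 -0.271   0.004 ]
foot s [ 0.5987 -0.1752  0.004 ]
foot s [ 0.5645 -0.165   0.008 ]
foot s [ 0.5387 -0.2618  0.008 ]
stud 364.37142857142857 154.85714285714286 35 [0.5144 0.2166 0.053 ] disc bbox 330 384 143 189
stud 212.18987341772151 248.873417721519 79 [0.4998 0.2111 0.053 ] disc bbox 184 233 224 271
at [ 0.279  -0.5869  0.2222] [179.9957   0.0326 -64.5727] shift [-0.7242 -0.589  -0.0174] turn [-0.0003  0.0005 -1.2038] F [-0.3527  0.3395 -0.2839] w 0.08687250892778337 t 0.3
```

View pics/b_True.png

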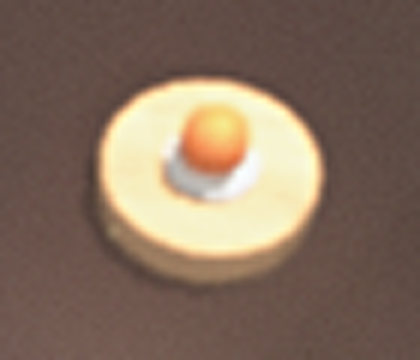

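View pics/b_False.png

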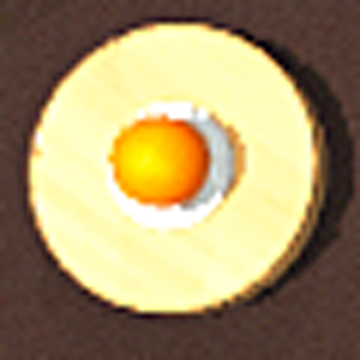

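```bash
python3 - <<'E'
from h import *
s,t=cams()
print(onz(s,364.8,157.4,.026),onz(t,208.1,247.4,.026),onz(s,365.6,152.8,.05),onz(t,206.4,246.6,.05))
B=np.array([.5105,.2215])
for P in([.5105,.2215,.066],): print(proj(s,P),proj(t,P))
E
```

```text
[0.5076 0.2271 0.026 ] [0.5079 0.2262 0.026 ] [0.5084 0.2261 0.05  ] [0.5071 0.2242 0.05  ]
[365.4128 150.5572] [205.7148 244.1865]
```

send_rows(
  steps=[
    [[-0.025,-0.031,-0.004],[0,0,-0.12],0.05],
    [[-0.05,-0.062,-0.008],[0,0,-0.24],0.05],
    [[-0.075,-0.093,-0.012],[0,0,-0.36],0.05],
    [[-0.1,-0.124,-0.016],[0,0,-0.48],0.05],
    [[-0.125,-0.155,-0.02],[0,0,-0.6],0.05],
  ],
)

```text
time_s: 0.82
tool_pos: [0.3659, -0.4059, 0.2428]
tool_rot: [180.0, -0.0, -29.9]
force: [1.5, -1.1, 1.0]
grip_width: 0.062
```

```bash
python3 - <<'E'
from h import *
go([.47,-.2,.24],4.5)
E
```

```text
at [ 0.3659 -0.4059  0.2428] [179.9776  -0.0175 -29.8721] shift [-0.0122 -0.2304  0.0028] turn [ 0.0005 -0.0002 -0.5999] F [ 1.5481 -1.0845  1.042 ] w 0.06199999389719084 t 0.8167
```

send_rows(
  steps=[
    [[-0.002,-0.04,0],[0,0,-0.12],0.05],
    [[-0.004,-0.08,0],[0,0,-0.24],0.05],
    [[-0.006,-0.12,0],[0,0,-0.36],0.05],
    [[-0.008,-0.16,0],[0,0,-0.48],0.05],
    [[-0.01,-0.2,0],[0,0,-0.6],0.05],
  ],
)

```text
time_s: 1.23
tool_pos: [0.4579, -0.2279, 0.2429]
tool_rot: [179.9, -0.0, 4.5]
force: [1.9, 0.1, 0.1]
grip_width: 0.0504
```

send_rows(
  steps=[
    [[0.006,-0.04,0],[0,0,0],0.05],
    [[0.012,-0.08,0],[0,0,0],0.05],
    [[0.018,-0.12,0],[0,0,0],0.05],
    [[0.024,-0.16,0],[0,0,0],0.05],
    [[0.03,-0.2,0],[0,0,0],0.05],
  ],
)

```text
time_s: 1.65
tool_pos: [0.4725, -0.0261, 0.2429]
tool_rot: [179.9, -0.0, 4.2]
force: [0.5, -0.7, 0.6]
grip_width: 0.05
```

send_rows(
  steps=[
    [[0.006,-0.04,0],[0,0,0],0.05],
    [[0.012,-0.08,0],[0,0,0],0.05],
    [[0.018,-0.12,0],[0,0,0],0.05],
    [[0.024,-0.16,0],[0,0,0],0.05],
    [[0.03,-0.2,0],[0,0,0],0.05],
  ],
)

```text
time_s: 2.07
tool_pos: [0.4879, 0.1754, 0.2431]
tool_rot: [179.9, -0.1, 4.2]
force: [1.0, 0.3, -0.8]
grip_width: 0.0496
```

```bash
python3 - <<'E'
from h import *
go([.50,.33,.2],4.5)
E
```

```text
at [0.4879 0.1754 0.2431] [179.9499  -0.0926   4.1513] shift [ 0.0232 -0.1534  0.043 ] turn [ 0.0009 -0.0016 -0.0061] F [ 0.9676  0.3231 -0.8364] w 0.04962241999745782 t 2.0667
```

send_rows(
  steps=[
    [[0.006,-0.039,0.01],[0,0,0],0.05],
    [[0.012,-0.078,0.02],[0,0,0],0.05],
    [[0.018,-0.116,0.03],[0,0,0],0.05],
    [[0.023,-0.153,0.043],[0.001,-0.001,-0.006],0.05],
    [[0.023,-0.153,0.08],[0.001,-0.001,-0.006],0.05],
  ],
)

```text
time_s: 2.48
tool_pos: [0.4992, 0.3396, 0.1665]
tool_rot: [-179.3, -0.3, 5.1]
force: [-1.4, 0.9, 1.5]
grip_width: 0.05
```

```bash
python3 - <<'E'
from h import *
go([.4995,.33,.014],4.5)
E
```

```text
at [0.4992 0.3396 0.1665] [-179.283    -0.3383    5.0849] shift [-0.0014  0.0115  0.1524] turn [-0.0125 -0.0058  0.0102] F [-1.3623  0.8701  1.4898] w 0.04996366226820921 t 2.4833
```

send_rows(
  steps=[
    [[0,0,0.038],[0,0,0],0.05],
    [[0,0,0.076],[0,0,0],0.05],
    [[0,0,0.114],[0,0,0],0.05],
    [[0,0,0.14],[0,0,0],0.05],
    [[0,0,0.147],[0,0,0],0.05],
  ],
)

```text
time_s: 2.9
tool_pos: [0.4967, 0.3255, 0.0106]
tool_rot: [179.8, 0.5, 4.5]
force: [-1.1, -0.7, 0.1]
grip_width: 0.05
```

send_rows(
  steps=[
    [[0,0,0],[0,0,0],0.05],
    [[0,0.005,0],[0,0,0],0.05],
    [[0,0.01,0],[0,0,0],0.05],
    [[0,0.015,0],[0,0,0],0.05],
    [[0,0.02,0],[0,0,0],0.05],
  ],
)

```text
time_s: 3.32
tool_pos: [0.5026, 0.3076, 0.0173]
tool_rot: [-179.9, -0.1, 4.5]
force: [0.4, -0.1, 1.2]
grip_width: 0.0498
```

```bash
python3 - <<'E'
from h import *
cams("1")
go([.53,.06,.014],4.5)
E
```

```text
at [0.5024 0.3065 0.0165] [-179.9933   -0.0488    4.4044] shift [0.0086 0.2479 0.0024] turn [-0.0001 -0.0009 -0.0017] F [ 0.1371 -0.2075  0.7704] w 0.04986223437155017 t 3.4167
```

View pics/scene_1.png

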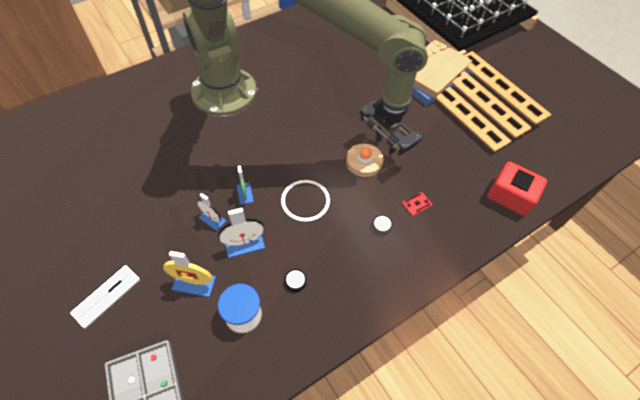

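View pics/top_1.png

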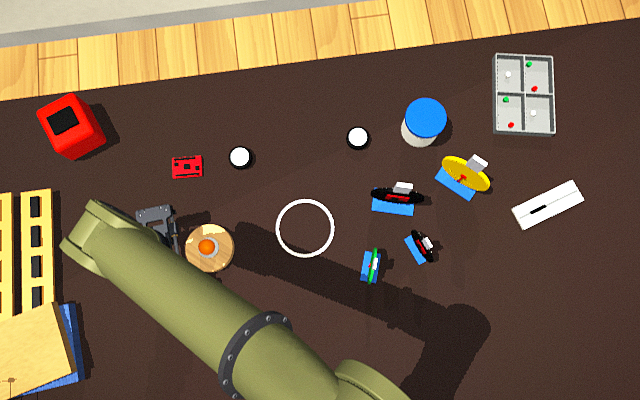

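send_rows(
  steps=[
    [[0,0.008,0.001],[0,0,0],0.05],
    [[-0.001,0.016,0.001],[0,0,0],0.05],
    [[-0.001,0.022,0.001],[0,0,0],0.05],
    [[-0.001,0.028,0.001],[0,0,0],0.05],
    [[-0.001,0.036,0.001],[0,0,0],0.05],
  ],
)

```text
time_s: 3.83
tool_pos: [0.5028, 0.2725, 0.0145]
tool_rot: [-179.9, 0.1, 4.6]
force: [-0.3, 1.7, -1.6]
grip_width: 0.0499
```

send_rows(
  steps=[
    [[0,0.01,0],[0,0,0],0.05],
    [[0,0.02,0],[0,0,0],0.05],
    [[0,0.03,0],[0,0,0],0.05],
    [[0,0.04,0],[0,0,0],0.05],
    [[0,0.05,0],[0,0,0],0.05],
  ],
)

```text
time_s: 4.25
tool_pos: [0.507, 0.2212, 0.0145]
tool_rot: [-179.9, 0.1, 4.5]
force: [0.2, 2.5, -0.3]
grip_width: 0.0498
```

send_rows(
  steps=[
    [[0,0.01,0],[0,0,0],0.05],
    [[0,0.02,0],[0,0,0],0.05],
    [[0,0.03,0],[0,0,0],0.05],
    [[0,0.04,0],[0,0,0],0.05],
    [[0,0.05,0],[0,0,0],0.05],
  ],
)

```text
time_s: 4.67
tool_pos: [0.511, 0.1715, 0.0144]
tool_rot: [-179.9, 0.1, 4.5]
force: [-0.5, 3.3, -0.2]
grip_width: 0.05
```

```bash
cat >> h.py <<'E'
def block(s,t,guess):
    # disc top circle + stud from both views near guess
    for n,c in(("s",s),("t",t)):
        q=proj(c,[guess[0],guess[1],.026]); x0,y0=(q-35).astype(int); sub=hsv(c)[y0:y0+70,x0:x0+70]
        m=((sub[...,0]>2)&(sub[...,0]<16)&(sub[...,1]>150)&(sub[...,2]>110)).astype(np.uint8)
        k,l,st,ce=cv2.connectedComponentsWithStats(m)
        if k>1:
            i=1+np.argmax(st[1:,4]); u,v=ce[i]+[x0,y0]; print(n,"stud",u,v,st[i,4],onz(c,u,v,.05))
        im=cv2.cvtColor(c["pixels"],cv2.COLOR_RGB2BGR)[y0:y0+70,x0:x0+70]
        im=cv2.resize(im,None,fx=6,fy=6,interpolation=cv2.INTER_CUBIC); print(n,"crop at",x0,y0)
        cv2.imwrite(f"pics/blk_{n}_{env.get_obs()['time_s']:.2f}.png",im)
E
python3 - <<'E'
from h import *
s,t=cams("2")
go([.521,.0593,.014],4.5); p=env.get_obs()["tool_pos"]
block(s,t,[p[0]+.005,p[1]-.0585])
E
ls pics
```

```text
at [0.5113 0.1694 0.0142] [179.9268   0.0835   4.3625] shift [0.0013 0.1105 0.0003] turn [ 0.0013  0.0015 -0.0024] F [-0.3414  0.5965  1.1573] w 0.04989033712647845 t 4.7667
s stud 336.19101123595505 170.3370786516854 89 [0.5146 0.1149 0.05  ]
s crop at 299 141
t stud 256.42261904761904 236.0595238095238 168 [0.515  0.1099 0.05  ]
t crop at 222 201
b_False.png
b_True.png
blk_s_4.77.png
blk_t_4.77.png
scene0.png
scene_1.png
scene_2.png
top0.png
top_1.png
top_2.png
z_s.png
z_t.png
```

View pics/top_2.png

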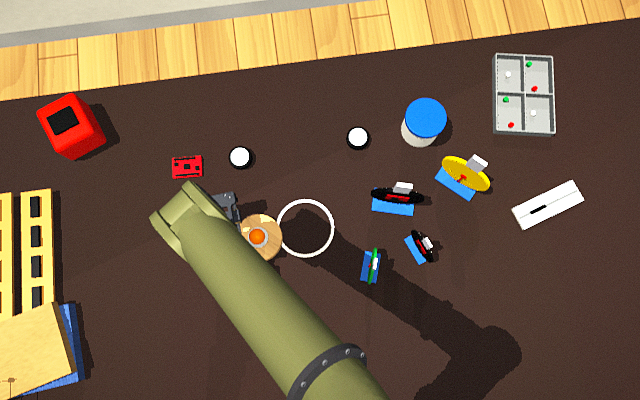

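send_rows(
  steps=[
    [[0,0.01,0],[0,0,0],0.05],
    [[0,0.02,0],[0,0,0],0.05],
    [[0,0.03,0],[0,0,0],0.05],
    [[0.001,0.04,0],[0,0,0],0.05],
    [[0.001,0.05,0],[0,0,0],0.05],
  ],
)

```text
time_s: 5.18
tool_pos: [0.5161, 0.1217, 0.0144]
tool_rot: [-179.9, 0.0, 4.5]
force: [-0.5, 2.4, -0.5]
grip_width: 0.0499
```

send_rows(
  steps=[
    [[0,0.01,0],[0,0,0],0.05],
    [[0,0.02,0],[0,0,0],0.05],
    [[0,0.03,0],[0,0,0],0.05],
    [[0.001,0.04,0],[0,0,0],0.05],
    [[0.001,0.047,0],[0,0,0],0.05],
  ],
)

```text
time_s: 5.6
tool_pos: [0.5208, 0.0743, 0.0143]
tool_rot: [-180.0, 0.1, 4.5]
force: [0.2, 3.3, 0.7]
grip_width: 0.0502
```

```bash
python3 - <<'E'
from h import *
s,t=cams("3")
go([.521,.0593,.014],4.5); p=env.get_obs()["tool_pos"]
block(s,t,[p[0]+.005,p[1]-.0585])
E
ls pics|grep blk
```

```text
at [0.5209 0.0733 0.0142] [179.9549   0.0715   4.3873] shift [-0.001   0.014   0.0002] turn [ 0.0008  0.0012 -0.002 ] F [-0.4038 -0.081   0.1334] w 0.05010535897599315 t 5.7
s stud 309.5204081632653 187.8877551020408 98 [0.5247 0.0164 0.05  ]
s crop at 274 158
t stud 300.40697674418607 224.30232558139534 86 [0.5277 0.0078 0.05  ]
t crop at 263 191
blk_s_4.77.png
blk_s_5.70.png
blk_t_4.77.png
blk_t_5.70.png
```

View pics/blk_s_5.70.png

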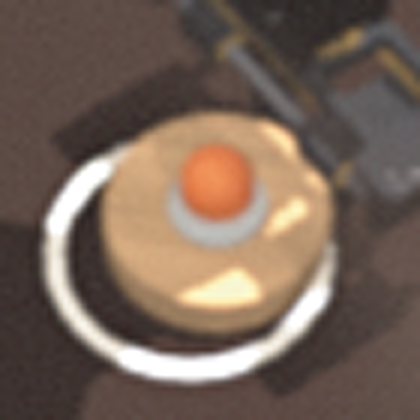

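View pics/blk_t_5.70.png

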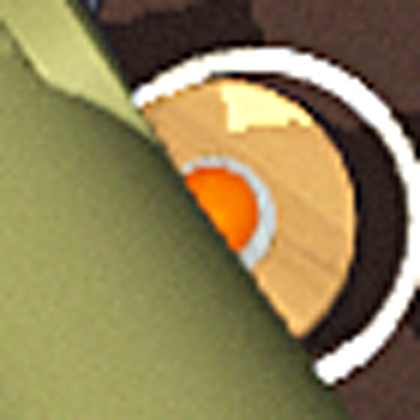

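send_rows(
  steps=[
    [[0,0.004,0],[0,0,0],0.05],
    [[0,0.008,0],[0,0,0],0.05],
    [[-0.001,0.011,0],[0,0,0],0.05],
    [[-0.001,0.0135,0],[0,0,0],0.05],
    [[-0.001,0.0145,0],[0,0,0],0.05],
  ],
)

```text
time_s: 6.12
tool_pos: [0.5206, 0.0611, 0.0142]
tool_rot: [-179.9, 0.1, 4.5]
force: [0.9, 3.0, 0.7]
grip_width: 0.0504
```

send_rows(
  steps=[
    [[0,0,0],[0,0,0],0.05],
    [[0,-0.008,0],[0,0,0],0.05],
    [[0,-0.02,0],[0,0,0],0.05],
    [[0,-0.035,-0.01],[0,0,0],0.05],
    [[0,-0.05,-0.05],[0,0,0],0.05],
  ],
)

```text
time_s: 6.53
tool_pos: [0.5121, 0.1112, 0.0596]
tool_rot: [-179.9, 0.7, 4.6]
force: [1.2, -1.1, -0.3]
grip_width: 0.0499
```

send_rows(
  steps=[
    [[0,0,-0.04],[0,0,0],0.05],
    [[0,0,-0.08],[0,0,0],0.05],
    [[0,0,-0.12],[0,0,0],0.05],
    [[0,0,-0.16],[0,0,0],0.05],
    [[0,0,-0.19],[0,0,0],0.05],
  ],
)

```text
time_s: 6.95
tool_pos: [0.5171, 0.1132, 0.2577]
tool_rot: [-180.0, -0.2, 4.7]
force: [0.6, 0.0, 0.1]
grip_width: 0.0502
```

```bash
python3 - <<'E'
from h import *
s,t=cams("4")
go([.55,-.215,.25],-15)
block(s,t,[.525,0])
E
ls pics|grep blk
```

```text
at [0.5195 0.1137 0.2597] [-179.9875   -0.537     4.6611] shift [0.0036 0.3301 0.0097] turn [-0.0018 -0.0092  0.3431] F [ 0.7138  0.1837 -1.1069] w 0.05010046179975235 t 7.05
s stud 305.38947368421054 190.1263157894737 95 [0.5249 0.0024 0.05  ]
s crop at 269 160
t stud 304.27131782945736 225.26356589147287 129 [ 0.5243 -0.0006  0.05  ]
t crop at 269 191
blk_s_4.77.png
blk_s_5.70.png
blk_s_7.05.png
blk_t_4.77.png
blk_t_5.70.png
blk_t_7.05.png
```

View pics/scene_4.png

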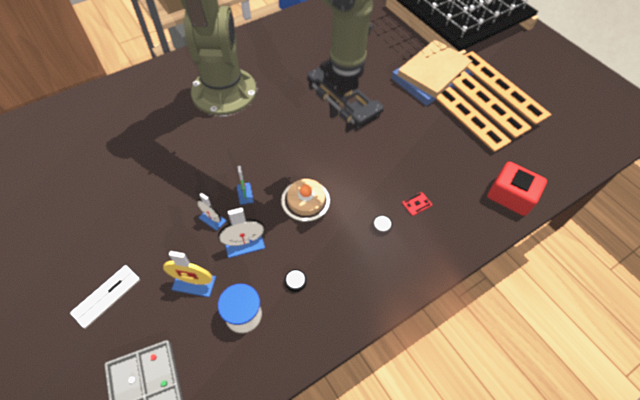

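View pics/top_4.png

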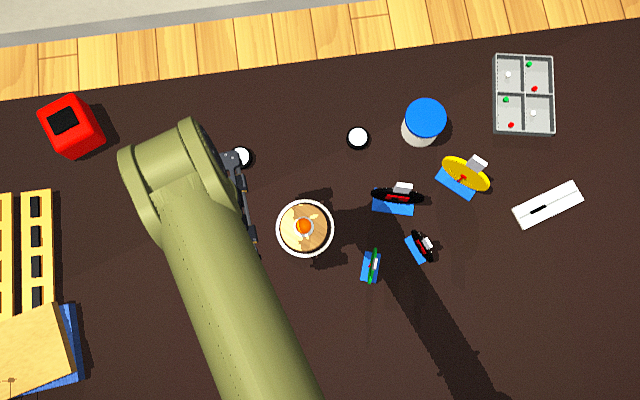

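send_rows(
  steps=[
    [[0.001,0.033,0],[0,-0.002,0.07],0.06],
    [[0.002,0.066,0],[0,-0.004,0.14],0.06],
    [[0.003,0.1,0],[0,-0.006,0.2],0.06],
    [[0.004,0.133,0],[-0.001,-0.008,0.27],0.06],
    [[0.006,0.166,0],[-0.002,-0.009,0.343],0.06],
  ],
)

```text
time_s: 7.47
tool_pos: [0.5356, -0.0544, 0.2529]
tool_rot: [179.8, 0.6, -15.2]
force: [1.1, 0.5, -0.2]
grip_width: 0.0593
```

```bash
python3 - <<'E'
from h import *
go([.558,-.2155,.24],-15)
E
```

```text
at [ 0.5356 -0.0544  0.2529] [179.7856   0.6013 -15.213 ] shift [0.064  0.1496 0.0128] turn [ 0.0037  0.0105 -0.0037] F [ 1.1106  0.4972 -0.1586] w 0.05929267980653686 t 7.4667
```

send_rows(
  steps=[
    [[0.016,0.037,0],[0,0,0],0.06],
    [[0.032,0.073,0],[0,0,0],0.06],
    [[0.048,0.11,0],[0,0,0],0.06],
    [[0.062,0.145,0],[0,0,0],0.06],
    [[0.064,0.1495,0],[0,0,0],0.06],
  ],
)

```text
time_s: 7.88
tool_pos: [0.5578, -0.2236, 0.2513]
tool_rot: [179.6, 0.6, -15.7]
force: [-1.7, -1.3, 0.3]
grip_width: 0.0602
```

send_rows(
  steps=[
    [[0,0,0.01],[0,0,0],0.06],
    [[0,0,0.015],[0,0,0],0.06],
    [[0,0,0.015],[0,0,0],0.06],
    [[0,0,0.015],[0,0,0],0.06],
    [[0,0,0.015],[0,0,0],0.06],
  ],
)

```text
time_s: 8.3
tool_pos: [0.559, -0.2134, 0.2382]
tool_rot: [179.8, 0.5, -15.0]
force: [0.6, -0.4, -0.2]
grip_width: 0.0599
```

```bash
python3 - <<'E'
from h import *
cams("5")
go([.558,-.2155,.1415],-15)
E
```

```text
at [ 0.5591 -0.2143  0.2385] [179.8086   0.5148 -15.028 ] shift [0.0001 0.0011 0.097 ] turn [ 0.0033  0.009  -0.0005] F [-0.7586  0.6205 -0.2368] w 0.05995292531066032 t 8.4
```

View pics/scene_5.png

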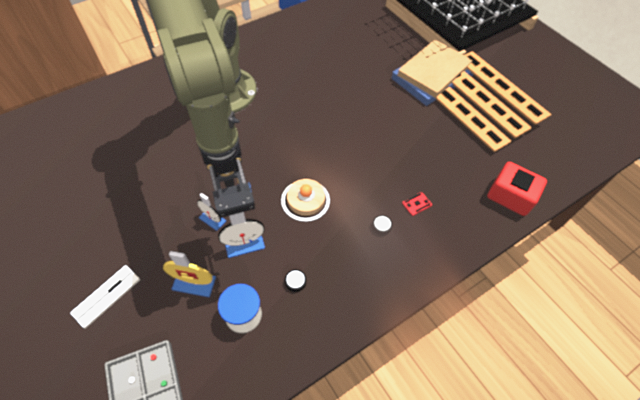

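View pics/top_5.png

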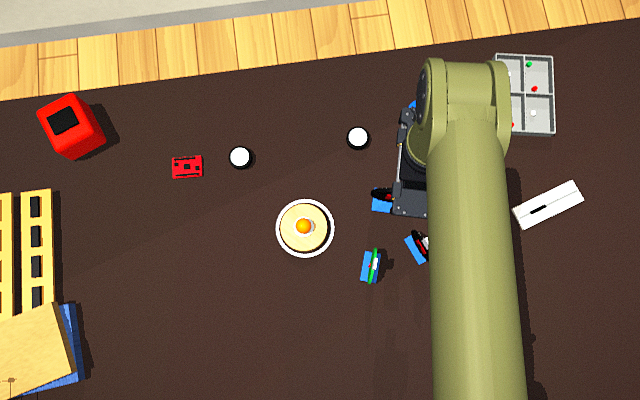

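send_rows(
  steps=[
    [[0,0.001,0.025],[0.003,0.009,0],0.06],
    [[0,0.001,0.05],[0.003,0.009,0],0.06],
    [[0,0.001,0.075],[0.003,0.009,0],0.06],
    [[0,0.001,0.09],[0.003,0.009,0],0.06],
    [[0,0.001,0.097],[0.003,0.009,0],0.06],
  ],
)

```text
time_s: 8.82
tool_pos: [0.5561, -0.2158, 0.1387]
tool_rot: [-180.0, 0.2, -15.1]
force: [-0.5, 0.2, 0.6]
grip_width: 0.0599
```

send_rows(
  steps=[
    [[0,0,0],[0,0,0],0.06],
    [[0,0,0],[0,0,0],0.06],
    [[0,0,0],[0,0,0],0.05],
    [[0,0,0],[0,0,0],0.04],
    [[0,0,0],[0,0,0],0.03],
  ],
)

```text
time_s: 9.23
tool_pos: [0.5583, -0.2167, 0.1422]
tool_rot: [180.0, -0.1, -15.1]
force: [-0.4, -0.4, 0.3]
grip_width: 0.0471
```

```bash
python3 - <<'E'
from h import *
go([.558,-.2155,.1415],-15)
E
```

```text
at [ 0.5583 -0.2167  0.1422] [179.9742  -0.0721 -15.1269] shift [-0.0005 -0.0011  0.0007] turn [ 0.0005 -0.0013 -0.0022] F [-0.3746 -0.4397  0.3261] w 0.04714769342979806 t 9.2333
```

send_rows(
  steps=[
    [[0,0,0],[0,0,0],0.022],
    [[0,0,0],[0,0,0],0.014],
    [[0,0,0],[0,0,0],0.006],
    [[0,0,0],[0,0,0],0],
    [[0,0,0],[0,0,0],0],
  ],
  grip_force=35,
)

```text
time_s: 9.65
tool_pos: [0.5575, -0.2165, 0.141]
tool_rot: [-180.0, 0.0, -15.1]
force: [0.7, 0.6, -0.7]
grip_width: 0.0149
```

send_rows(
  steps=[
    [[0,0,0],[0,0,0],0],
    [[0,0,0],[0,0,0],0],
    [[0,0,0],[0,0,0],0],
    [[0,0,0],[0,0,0],0],
    [[0,0,0],[0,0,0],0],
  ],
)

```text
time_s: 10.07
tool_pos: [0.5575, -0.2164, 0.1408]
tool_rot: [-180.0, 0.0, -15.1]
force: [1.0, 0.2, -1.3]
grip_width: 0.0095
```

```bash
python3 - <<'E'
from h import *
cams("6")
go([.558,-.2155,.1415],-15)
E
```

```text
at [ 0.5575 -0.2164  0.1408] [-179.9941    0.0496  -15.1232] shift [ 0.0003 -0.001  -0.0007] turn [-0.0001  0.0009 -0.0021] F [ 0.6898  0.058  -1.6153] w 0.009478859036340785 t 10.1667
```

View pics/scene_6.png

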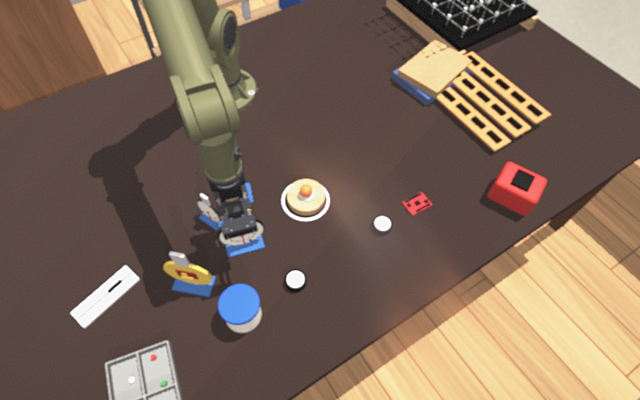

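send_rows(
  steps=[
    [[0,0,-0.01],[0,0,0],0],
    [[0,0,-0.03],[0,0,0],0],
    [[0,0,-0.055],[0,0,0],0],
    [[0,0,-0.08],[0,0,0],0],
    [[0,0,-0.105],[0,0,0],0],
  ],
)

```text
time_s: 10.58
tool_pos: [0.5571, -0.2162, 0.2474]
tool_rot: [-180.0, 0.1, -15.1]
force: [0.3, -0.5, -1.4]
grip_width: 0.0097
```

send_rows(
  steps=[
    [[0,0,-0.02],[0,0,0],0],
    [[0,0,-0.035],[0,0,0],0],
    [[0,0,-0.045],[0,0,0],0],
    [[0,0,-0.045],[0,0,0],0],
    [[0,0,-0.045],[0,0,0],0],
  ],
)

```text
time_s: 11.0
tool_pos: [0.5575, -0.2164, 0.2909]
tool_rot: [180.0, 0.0, -15.1]
force: [-0.2, -0.7, -2.8]
grip_width: 0.0099
```

```bash
python3 - <<'E'
from h import *
cams("7")
go([.525,.001,.29],-15)
E
```

```text
at [ 0.5569 -0.2163  0.2895] [-179.9821    0.1875  -15.1194] shift [-0.0874 -0.2015 -0.0001] turn [-0.0003  0.0033 -0.0021] F [-0.111  -0.1917 -2.8073] w 0.009654072776832997 t 11.1
```

View pics/scene_7.png

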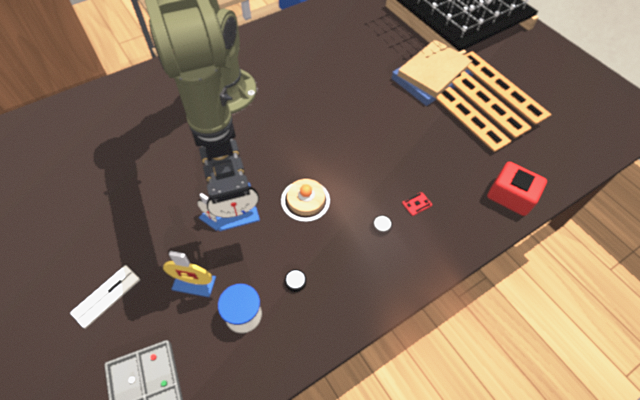

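send_rows(
  steps=[
    [[-0.01,-0.02,0],[0,0,0.05],0],
    [[-0.025,-0.05,0],[0,0,0.1],0],
    [[-0.038,-0.085,0],[0,0,0.15],0],
    [[-0.05,-0.12,0],[0,0,0.2],0],
    [[-0.065,-0.15,0],[0,0,0.26],0],
  ],
)

```text
time_s: 11.52
tool_pos: [0.5333, -0.0521, 0.2897]
tool_rot: [-180.0, 0.2, -30.1]
force: [0.0, 0.9, -2.5]
grip_width: 0.0095
```

```bash
python3 - <<'E'
from h import *
go([.525,.001,.29],-30)
E
```

```text
at [ 0.5333 -0.0521  0.2897] [-179.9858    0.1665  -30.1092] shift [-0.0338 -0.0418 -0.0002] turn [-0.0002  0.0029 -0.0019] F [ 0.0018  0.9089 -2.5158] w 0.009546801253198076 t 11.5167
```

send_rows(
  steps=[
    [[-0.015,-0.02,0],[0,0.001,0],0],
    [[-0.028,-0.035,0],[0,0.003,0],0],
    [[-0.034,-0.042,0],[0,0.003,-0.002],0],
    [[-0.034,-0.042,0],[0,0.003,-0.002],0],
    [[-0.034,-0.042,0],[0,0.003,-0.002],0],
  ],
)

```text
time_s: 11.93
tool_pos: [0.5254, -0.0024, 0.2905]
tool_rot: [179.9, -0.1, -29.9]
force: [0.1, -0.4, -2.9]
grip_width: 0.0098
```

send_rows(
  steps=[
    [[0,0,0],[0,0,0],0],
    [[0,0,0],[0,0,0],0],
    [[0,0,0],[0,0,0],0],
    [[0,0,0],[0,0,0],0],
    [[0,0,0],[0,0,0],0],
  ],
)

```text
time_s: 12.35
tool_pos: [0.5257, -0.002, 0.291]
tool_rot: [180.0, -0.1, -30.0]
force: [-1.0, 0.1, -2.3]
grip_width: 0.0095
```

send_rows(
  steps=[
    [[0,0,0],[0,0,0],0],
    [[0,0,0],[0,0,0],0],
    [[0,0,0],[0,0,0],0],
    [[0,0,0],[0,0,0],0],
    [[0,0,0],[0,0,0],0],
  ],
)

```text
time_s: 12.77
tool_pos: [0.5256, -0.0013, 0.2911]
tool_rot: [180.0, -0.1, -29.9]
force: [-0.5, -0.7, -2.6]
grip_width: 0.0097
```

```bash
cat >> h.py <<'E'
def zoom(c,P,name,r=50,k=6):
    q=proj(c,P); x0,y0=(q-[r,r]).astype(int); x0=max(x0,0);y0=max(y0,0)
    im=cv2.cvtColor(c["pixels"],cv2.COLOR_RGB2BGR)[y0:y0+2*r,x0:x0+2*r]
    cv2.imwrite(f"pics/{name}.png",cv2.resize(im,None,fx=k,fy=k,interpolation=cv2.INTER_CUBIC)); print(name,"crop",x0,y0,"k",k)
E
python3 - <<'E'
from h import *
s,t=cams("8")
go([.525,.001,.29],-30)
o=env.get_obs();p=o["tool_pos"]
zoom(s,p-[0,0,.05],"g8s",45,6); zoom(t,p-[0,0,.05],"g8t",45,6)
E
```

```text
at [ 0.5256 -0.0013  0.2911] [179.9902  -0.1338 -29.9036] shift [-0.0016 -0.0017  0.0011] turn [ 0.0002 -0.0023  0.0017] F [ 0.381  -0.4636 -2.4738] w 0.009628776302695045 t 12.8667
g8s crop 259 102 k 6
g8t crop 254 164 k 6
```

View pics/g8s.png

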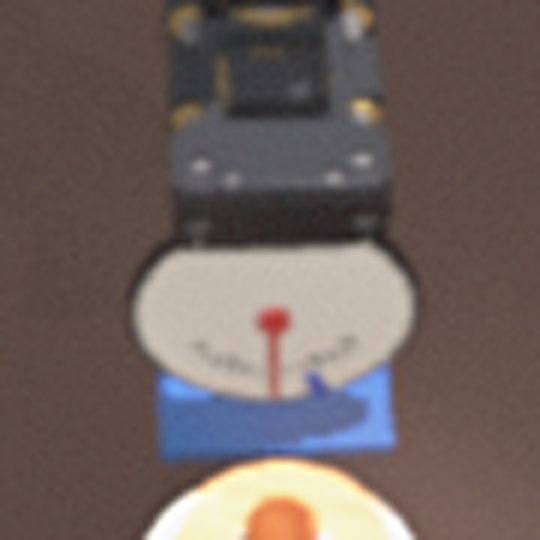

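View pics/g8t.png

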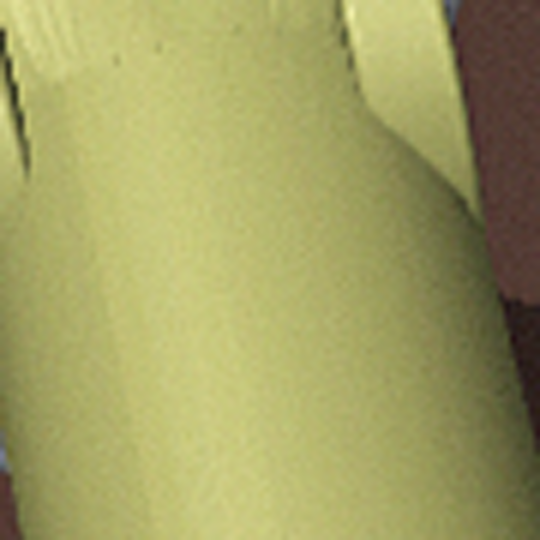

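```bash
cat >> h.py <<'E'
def onplane(c,u,v,p0,n):
    p,d=ray(c,u,v); return p+d*(np.dot(p0-p,n)/np.dot(d,n))
def gframe():
    o=env.get_obs(); R=Rn.from_euler('xyz',o["tool_rot"],degrees=True).as_matrix()
    G=R@np.diag([1,-1,-1]); return np.array(o["tool_pos"]),G   # gauge axes (x=tool x, y=-tool y, z=-tool z)
def dial(c,uvs,off=.007,tcp_h=.1413):
    p,G=gframe(); f=p-G[:,2]*tcp_h
    return [G.T@(onplane(c,u,v,p+off*G[:,0],G[:,0])-f) for u,v in uvs]
E
python3 - <<'E'
from h import *
s,t=cams()
Z=lambda u,v:(259+u/6-.4,102+v/6-.4)
for off in(.005,.007,.009):
    piv,ptr,mk,bot=dial(s,[Z(273,321),Z(275,393),Z(317,384),Z(275,400)],off)
    print(off,piv,ptr,mk)
    for q in(ptr,mk): d=q-piv; print(np.hypot(d[1],d[2]),np.arctan2(d[1],-d[2]))
H=hsv(s)[102:192,259:349]
m=((H[...,0]>112)&(H[...,0]<128)&(H[...,1]>90)); print([(259+u,102+v,H[v,u].tolist()) for v,u in zip(*np.nonzero(m))][:40])
p,G=gframe()
# foot corners check, scene
for x,y in((28,50),(28,-50)): P=p+G@np.array([x/1000,y/1000,.004-.1413]); print(proj(s,P), ((proj(s,P)-[259,102]+.4)*6))
E
```

```text
0.005 [ 0.005  -0.0002  0.0698] [0.005  0.0004 0.0199] [0.005  0.0184 0.0254]
0.049832805107912916 0.012605945332823694
0.04815836766194557 0.3971444704433253
0.007 [ 0.007  -0.0003  0.0723] [0.007  0.0003 0.0226] [0.007  0.0183 0.028 ]
0.04968245608146241 0.01260594533282307
0.04801307052930899 0.39714447044332296
0.009 [ 0.009  -0.0004  0.0749] [0.009  0.0002 0.0253] [0.009  0.0181 0.0307]
0.04953210705501181 0.012605945332822766
0.04786777339667215 0.39714447044332446
[(np.int64(322), np.int64(163), [113, 103, 188]), (np.int64(323), np.int64(163), [114, 98, 172]), (np.int64(285), np.int64(165), [113, 100, 146]), (np.int64(311), np.int64(165), [120, 106, 161]), (np.int64(285), np.int64(166), [114, 103, 148]), (np.int64(311), np.int64(166), [120, 107, 152]), (np.int64(312), np.int64(166), [119, 102, 153]), (np.int64(285), np.int64(167), [115, 92, 136]), (np.int64(311), np.int64(167), [118, 96, 151]), (np.int64(312), np.int64(167), [116, 115, 151]), (np.int64(313), np.int64(167), [117, 92, 152]), (np.int64(311), np.int64(168), [113, 98, 153]), (np.int64(312), np.int64(168), [114, 101
[... 687 characters left out ...]
nt64(305), np.int64(170), [113, 101, 156]), (np.int64(307), np.int64(170), [113, 96, 156]), (np.int64(308), np.int64(170), [114, 99, 155]), (np.int64(310), np.int64(170), [113, 94, 154]), (np.int64(311), np.int64(170), [113, 92, 155]), (np.int64(312), np.int64(170), [114, 93, 153]), (np.int64(314), np.int64(170), [114, 93, 154]), (np.int64(319), np.int64(170), [114, 93, 159]), (np.int64(302), np.int64(171), [113, 107, 157]), (np.int64(307), np.int64(171), [113, 96, 159]), (np.int64(308), np.int64(171), [113, 97, 155]), (np.int64(309), np.int64(171), [113, 96, 157]), (np.int64(310), np.int64(171), [113, 91, 154])]
[324.0243 177.2978] [392.546  454.1867]
[285.2614 178.6583] [159.9684 462.3501]
```

send_rows(
  steps=[
    [[-0.001,-0.001,0.015],[0,-0.001,0],0],
    [[-0.002,-0.002,0.035],[0,-0.002,0],0],
    [[-0.002,-0.002,0.055],[0,-0.002,0.001],0],
    [[-0.002,-0.002,0.07],[0,-0.002,0.001],0],
    [[-0.002,-0.002,0.075],[0,-0.002,0.001],0],
  ],
)

```text
time_s: 13.38
tool_pos: [0.5234, 0.0011, 0.2136]
tool_rot: [179.9, 0.2, -30.0]
force: [-0.3, 0.1, -3.5]
grip_width: 0.01
```

send_rows(
  steps=[
    [[0,0,0],[0,0,0],0],
    [[0,0,0],[0,0,0],0],
    [[0,0,0],[0,0,0],0],
    [[0,0,0],[0,0,0],0],
    [[0,0,0],[0,0,0],0],
  ],
)

```text
time_s: 13.8
tool_pos: [0.5256, 0.0013, 0.217]
tool_rot: [-180.0, -0.1, -30.0]
force: [-0.7, 0.1, -3.2]
grip_width: 0.0097
```

```bash
python3 - <<'E'
from h import *
s,t=cams("9")
go([.525,.001,.204],-30)
p=env.get_obs()["tool_pos"]
zoom(s,p-[0,0,.1],"g9s",45,6)
print(proj(s,[.525,.001,.066]))
E
```

```text
at [0.5253 0.0013 0.2166] [-179.9932   -0.0676  -29.9655] shift [-0.0001  0.0004  0.0126] turn [-0.0001 -0.0012  0.0006] F [ 0.6626  0.372  -1.7557] w 0.009856029830626889 t 13.9
g9s crop 260 131 k 6
[304.9638 187.2332]
```

View pics/g9s.png

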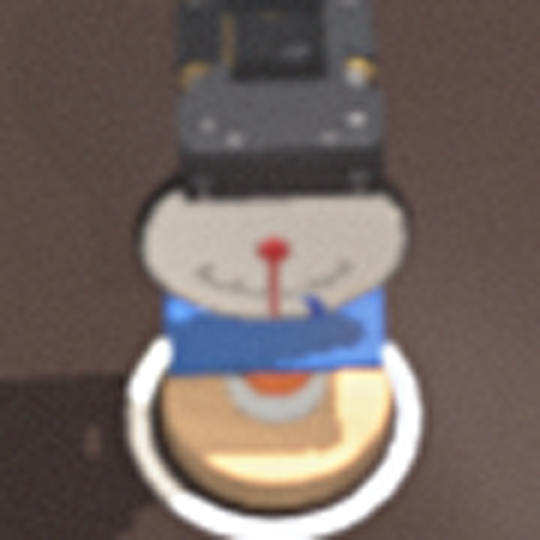

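send_rows(
  steps=[
    [[0,0,0.003],[0,0,0],0],
    [[0,0,0.006],[0,0,0],0],
    [[0,0,0.009],[0,0,0],0],
    [[0,0,0.0115],[0,0,0],0],
    [[0,0,0.013],[0,0,0],0],
  ],
)

```text
time_s: 14.32
tool_pos: [0.5249, 0.0013, 0.2026]
tool_rot: [180.0, 0.0, -30.0]
force: [-0.2, -0.6, -1.2]
grip_width: 0.0095
```

send_rows(
  steps=[
    [[0,0,0],[0,0,0],0],
    [[0,0,0],[0,0,0],0],
    [[0,0,0],[0,0,0],0],
    [[0,0,0],[0,0,0],0],
    [[0,0,0],[0,0,0],0],
  ],
)

```text
time_s: 14.73
tool_pos: [0.525, 0.0013, 0.2031]
tool_rot: [180.0, -0.0, -30.0]
force: [-0.3, 0.1, -1.0]
grip_width: 0.0099
```

```bash
cat >> h.py <<'E'
def plan(m,press,off=(0,0),B=(.525,.001),yaw=-30,h=.141):
    R=Rn.from_euler('xyz',[180,0,yaw],degrees=True)*Rn.from_rotvec([-m,0,0])
    n=-R.as_matrix()[:,2]; C=np.array([B[0]+off[0],B[1]+off[1],.048-press])
    T=C+n*(.018+h); print("target",T); go(T,R=R)
E
python3 - <<'E'
from h import *
plan(0,.003); plan(.19,.003); plan(.385,.003)
F=[]
for i in range(4): env.read_camera("top"); F.append(env.get_obs()["force"])
print(np.mean(F,0))
E
```

```text
target [0.525 0.001 0.204]
at [0.525  0.0013 0.2031] [179.985   -0.0156 -29.9629] shift [ 0.0002  0.0002 -0.0009] turn [ 0.0003 -0.0003  0.0006] F [-0.2601  0.1112 -1.0128] w 0.009890834249736071 t 14.7333
target [0.54   0.027  0.2011]
at [0.525  0.0013 0.2031] [179.985   -0.0156 -29.9629] shift [ 0.0002 -0.0298  0.002 ] turn [-0.1897 -0.0003  0.0006] F [-0.2601  0.1112 -1.0128] w 0.009890834249736071 t 14.7333
target [0.5549 0.0527 0.1924]
at [0.525  0.0013 0.2031] [179.985   -0.0156 -29.9629] shift [ 0.0002 -0.0595  0.0108] turn [-0.3847 -0.0004  0.0006] F [-0.2601  0.1112 -1.0128] w 0.009890834249736071 t 14.7333
[ 0.0892  0.3385 -1.3475]
```

send_rows(
  steps=[
    [[0,-0.0064,0.0001],[-0.04,0,0],0],
    [[0,-0.0127,0.0005],[-0.08,0,0],0],
    [[0,-0.019,0.0011],[-0.12,0,0],0],
    [[0,-0.0245,0.0019],[-0.155,0,0],0],
    [[0,-0.03,0.0029],[-0.19,0,0],0],
  ],
)

```text
time_s: 15.35
tool_pos: [0.5405, 0.0273, 0.2003]
tool_rot: [169.0, -0.1, -30.0]
force: [-0.1, -0.7, -0.6]
grip_width: 0.0095
```

```bash
python3 - <<'E'
from h import *
plan(.19,.004); plan(.385,.004)
E
```

```text
target [0.54   0.027  0.2001]
at [0.5405 0.0273 0.2003] [169.0185  -0.064  -29.9855] shift [-0.0003  0.0004  0.0002] turn [ 0.0017 -0.0011  0.    ] F [-0.1168 -0.7267 -0.5913] w 0.009546798274199771 t 15.35
target [0.5549 0.0527 0.1914]
at [0.5405 0.0273 0.2003] [169.0185  -0.064  -29.9855] shift [-0.0003 -0.0304  0.0032] turn [-0.1933 -0.0011 -0.0001] F [-0.1168 -0.7267 -0.5913] w 0.009546798274199771 t 15.35
```

send_rows(
  steps=[
    [[0,-0.0064,0.0001],[-0.04,0,0],0],
    [[0,-0.0127,0.0005],[-0.08,0,0],0],
    [[0,-0.019,0.0011],[-0.12,0,0],0],
    [[0,-0.0245,0.0019],[-0.155,0,0],0],
    [[0,-0.0303,0.003],[-0.192,0,0],0],
  ],
)

```text
time_s: 15.77
tool_pos: [0.5552, 0.0528, 0.1914]
tool_rot: [158.0, -0.0, -30.0]
force: [-0.4, -0.1, -0.9]
grip_width: 0.01
```

send_rows(
  steps=[
    [[0,0,0],[0,0,0],0],
    [[0,0,0],[0,0,0],0],
    [[0,0,0],[0,0,0],0],
    [[0,0,0],[0,0,0],0],
    [[0,0,0],[0,0,0],0],
  ],
)

```text
time_s: 16.18
tool_pos: [0.5547, 0.0522, 0.1921]
tool_rot: [158.2, -0.1, -30.0]
force: [0.8, 1.5, -0.9]
grip_width: 0.0094
```

send_rows(
  steps=[
    [[0,0,0],[0,0,0],0],
    [[0,0,0],[0,0,0],0],
    [[0,0,0],[0,0,0],0],
    [[0,0,0],[0,0,0],0],
    [[0,0,0],[0,0,0],0],
  ],
)

```text
time_s: 16.6
tool_pos: [0.5547, 0.0523, 0.1916]
tool_rot: [158.1, -0.0, -30.0]
force: [1.2, 1.1, 0.5]
grip_width: 0.0101
```

send_rows(
  steps=[
    [[0,0,0],[0,0,0],0],
    [[0,0,0],[0,0,0],0],
    [[0,0,0],[0,0,0],0],
    [[0,0,0],[0,0,0],0],
    [[0,0,0],[0,0,0],0],
  ],
)

```text
time_s: 17.02
tool_pos: [0.5547, 0.0525, 0.1915]
tool_rot: [158.1, -0.0, -30.0]
force: [1.2, 1.3, -0.5]
grip_width: 0.0094
```

```bash
python3 - <<'E'
from h import *
s,t=cams("10")
plan(.385,.004)
p=env.get_obs()["tool_pos"]
zoom(s,p-[0.02,0.03,.1],"g10s",45,6); zoom(t,[.525,0,.05],"g10t",45,6)
p,G=gframe()
P=p+G@np.array([.007,0,.07-.141]);print("piv",proj(s,P))
for m in(.3,.35,.385,.42,.45): 
    Q=P+G@np.array([0,np.sin(m),-np.cos(m)])*.05; print(m,proj(s,Q),"zoom")
E
```

```text
target [0.5549 0.0527 0.1914]
at [0.5547 0.0524 0.1915] [158.1013  -0.031  -29.9687] shift [ 0.     -0.0004 -0.    ] turn [-0.0028 -0.0007  0.0003] F [ 1.549   0.7282 -0.8849] w 0.009711274760275461 t 17.1167
g10s crop 268 136 k 6
g10t crop 258 179 k 6
piv [317.3444 176.5609]
0.3 [315.4779 187.0265] zoom
0.35 [316.379  187.0237] zoom
0.385 [317.0111 187.0066] zoom
0.42 [317.6436 186.9773] zoom
0.45 [318.1854 186.9423] zoom
```

View pics/g10s.png

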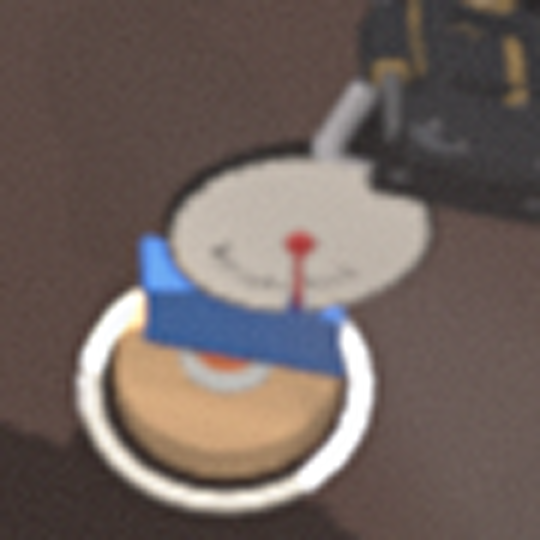

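View pics/g10t.png

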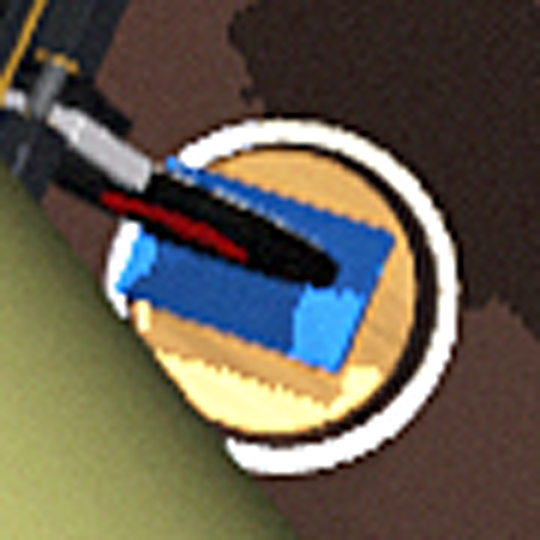

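```bash
python3 - <<'E'
from h import *
s,t=cams()
p,G=gframe(); f=p-G[:,2]*.141
for nm,q in(("foot+x+y bot",(.028,.05,0)),("foot+x-y bot",(.028,-.05,0)),("foot+x+y top",(.028,.05,.008)),("foot+x-y top",(.028,-.05,.008)),("foot-x-y top",(-.028,-.05,.008)),("tab+y",(.005,.017,.18)),("tab-y",(.005,-.017,.18)),("tab-y low",(.005,-.017,.13)),("grasp",(0,0,.16)),("footc",(0,0,0))):
    P=f+G@np.array(q); print(nm,P,(proj(s,P)-[268,136]+.4)*6,(proj(t,P)-[258,179]+.4)*6)
im=s["pixels"][160:200,300:335]; cv2.imwrite("pics/d11.png",cv2.resize(cv2.cvtColor(im,cv2.COLOR_RGB2BGR),None,fx=16,fy=16,interpolation=cv2.INTER_NEAREST))
E
```

```text
foot+x+y bot [0.5759 0.0331 0.042 ] [340.5745 384.1572] [176.6481 163.4918]
foot+x-y bot [ 0.5295 -0.0473  0.0793] [139.4866 347.8413] [399.73   237.1206]
foot+x+y top [0.5774 0.0357 0.0495] [347.5336 375.4314] [167.8715 157.0798]
foot+x-y top [ 0.531  -0.0447  0.0868] [145.5949 338.6626] [392.078  230.9344]
foot-x-y top [ 0.4825 -0.0167  0.0867] [142.6252 237.4898] [334.3923 372.1192]
tab+y [0.5741 0.0763 0.2213] [440.0607 103.6052] [-0.3987 85.537 ]
tab-y [0.5583 0.0489 0.234 ] [365.4131  86.7706] [ 84.8659 113.3617]
tab-y low [0.5491 0.0328 0.1876] [316.8888 156.939 ] [151.9954 161.6277]
grasp [0.5582 0.0586 0.2091] [381.8159 114.1701] [ 64.0387 133.2277]
footc [0.5284 0.0069 0.0607] [238.8433 315.7014] [257.5039 267.7833]
```

View pics/d11.png

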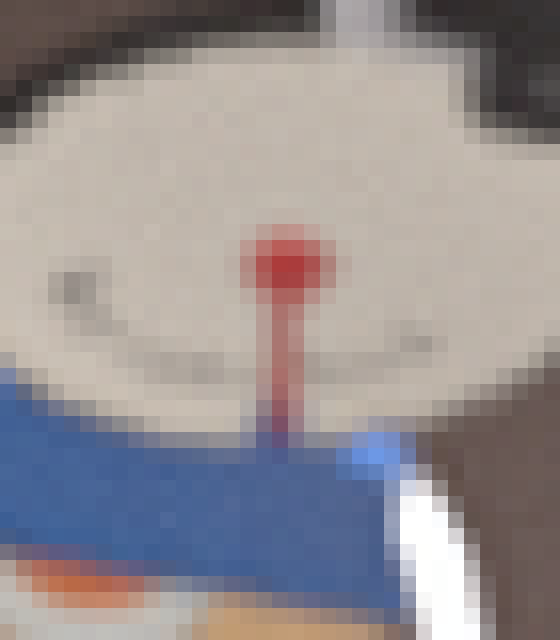

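```bash
python3 - <<'E'
from h import *
A=np.mean([env.read_camera("scene")["pixels"].astype(float) for _ in range(6)],0)
for v in range(178,190): print(v,[tuple(A[v,u].round().astype(int).tolist()) for u in range(313,323)])
E
```

```text
178 [(192, 183, 173), (192, 183, 173), (187, 171, 161), (178, 137, 130), (169, 96, 92), (170, 100, 97), (179, 140, 134), (187, 170, 161), (190, 180, 170), (191, 182, 172)]
179 [(194, 184, 174), (193, 184, 174), (190, 181, 171), (182, 156, 147), (169, 115, 110), (176, 132, 125), (188, 171, 162), (191, 183, 172), (190, 182, 172), (190, 182, 171)]
180 [(194, 184, 175), (194, 185, 175), (191, 182, 172), (179, 157, 149), (169, 119, 114), (178, 142, 135), (190, 178, 169), (192, 183, 173), (192, 182, 172), (192, 182, 172)]
181 [(190, 181, 170), (194, 185, 175), (192, 182, 172), (180, 157, 148), (169, 118, 114), (176, 139, 131), (186, 174, 164), (189, 181, 170), (189, 180, 170), (188, 178, 168)]
182 [(175, 166, 157), (187, 179, 169), (188, 179, 169), (178, 155, 147), (168, 115, 110), (166, 126, 120), (167, 156, 147), (174, 168, 158), (177, 168, 159), (176, 168, 158)]
183 [(171, 162, 154), (176, 168, 158), (177, 168, 158), (176, 148, 141), (168, 110, 106), (170, 130, 123), (166, 153, 146), (168, 160, 152), (174, 165, 156), (176, 166, 157)]
184 [(188, 178, 168), (187, 178, 169), (183, 174, 165
[... 265 characters left out ...]
, 183, 171), (191, 180, 168)]
186 [(194, 184, 173), (189, 180, 171), (162, 158, 161), (124, 110, 130), (122, 80, 102), (149, 123, 132), (172, 165, 164), (186, 178, 167), (186, 175, 164), (174, 166, 164)]
187 [(146, 143, 146), (148, 145, 149), (126, 129, 148), (96, 96, 136), (94, 80, 121), (119, 113, 136), (134, 135, 148), (139, 138, 145), (137, 140, 158), (130, 145, 192)]
188 [(92, 107, 141), (98, 110, 143), (90, 106, 145), (79, 96, 143), (79, 92, 140), (90, 102, 142), (95, 108, 142), (93, 108, 145), (97, 122, 179), (104, 143, 218)]
189 [(74, 98, 146), (76, 100, 146), (77, 100, 146), (76, 99, 145), (77, 98, 145), (80, 101, 144), (81, 101, 143), (80, 100, 144), (84, 109, 162), (89, 120, 180)]
```

```bash
python3 - <<'E'
from h import *
s,t=cams("12")
a=np.linspace(0,2*np.pi,72,endpoint=False)
for n,c in(("s",s),("t",t)):
    im=cv2.cvtColor(c["pixels"],cv2.COLOR_RGB2BGR); k=6; x0,y0=(268,136) if n=="s" else (258,179)
    z=cv2.resize(im[y0:y0+90,x0:x0+90],None,fx=k,fy=k,interpolation=cv2.INTER_CUBIC)
    for r,h,B,col in((.055,.026,(.525,.001),(0,255,0)),(.0655,.001,(.5255,.001),(0,0,255))):
        for b in a:
            q=(proj(c,[B[0]+r*np.cos(b),B[1]+r*np.sin(b),h])-[x0,y0]+.5)*k; cv2.circle(z,tuple(int(i) for i in q),2,col,-1)
    cv2.imwrite(f"pics/chk_{n}.png",z)
o=env.get_obs(); print(o["force"],o["tool_pos"],o["time_s"])
E
```

```text
[ 1.6504  0.608  -0.9987] [0.5546 0.0525 0.1915] 17.6167
```

View pics/chk_s.png

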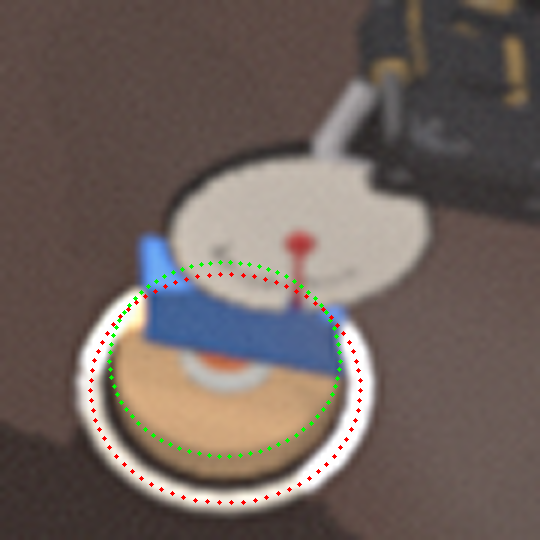

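View pics/chk_t.png

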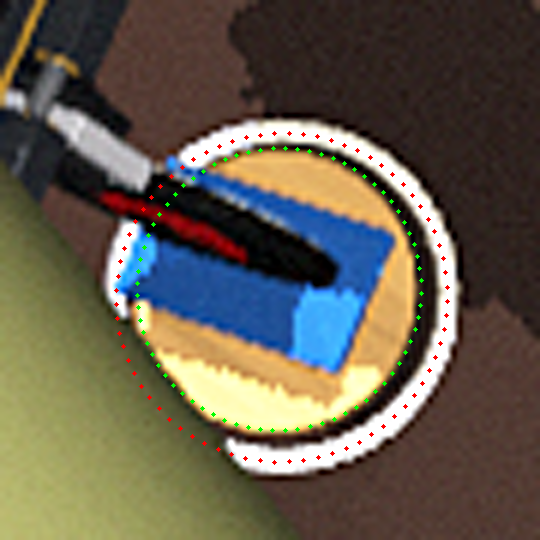

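View pics/scene_12.png

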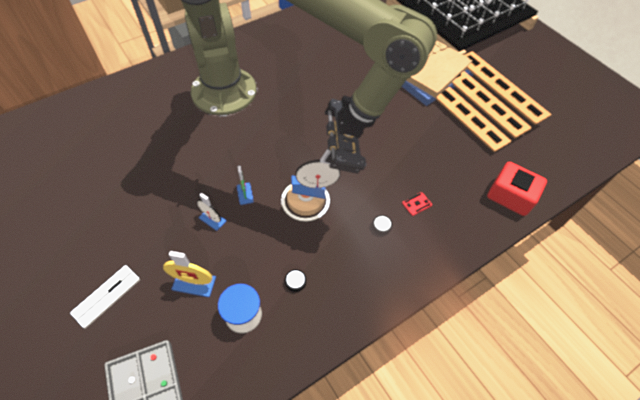

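send_rows(
  steps=[
    [[0,0.0008,0],[0.005,0,0],0],
    [[0,0.0016,0],[0.01,0,0],0],
    [[0,0.0016,0],[0.01,0,0],0],
    [[0,0.0016,0],[0.01,0,0],0],
    [[0,0.0016,0],[0.01,0,0],0],
  ],
)

```text
time_s: 18.03
tool_pos: [0.5538, 0.0512, 0.1921]
tool_rot: [158.7, -0.0, -30.0]
force: [1.8, 1.5, -1.0]
grip_width: 0.0097
```

send_rows(
  steps=[
    [[0,0,0],[0,0,0],0],
    [[0,0,0],[0,0,0],0],
    [[0,0,0],[0,0,0],0],
    [[0,0,0],[0,0,0],0],
    [[0,0,0],[0,0,0],0],
  ],
)

```text
time_s: 18.45
tool_pos: [0.5538, 0.0513, 0.192]
tool_rot: [158.7, -0.0, -30.0]
force: [0.6, 1.7, -2.1]
grip_width: 0.0097
```

send_rows(
  steps=[
    [[0,0,0],[0,0,0],0],
    [[0,0,0],[0,0,0],0],
    [[0,0,0],[0,0,0],0],
    [[0,0,0],[0,0,0],0],
    [[0,0,0],[0,0,0],0],
  ],
)

```text
time_s: 18.87
tool_pos: [0.5538, 0.0513, 0.192]
tool_rot: [158.7, -0.0, -30.0]
force: [2.1, 0.5, -1.1]
grip_width: 0.0094
```

send_rows(
  steps=[
    [[0,0,0],[0,0,0],0],
    [[0,0,0],[0,0,0],0],
    [[0,0,0],[0,0,0],0],
    [[0,0,0],[0,0,0],0],
    [[0,0,0],[0,0,0],0],
  ],
)

```text
time_s: 19.28
tool_pos: [0.5538, 0.0513, 0.192]
tool_rot: [158.7, -0.0, -30.0]
force: [1.3, 1.2, -1.3]
grip_width: 0.0096
```

```bash
python3 - <<'E'
from h import *
F=[];A=[]
for _ in range(6): A.append(env.read_camera("scene")["pixels"].astype(float)); F.append(env.get_obs()["force"])
A=np.mean(A,0); print(np.mean(F,0))
for v in (180,181,184,185,186,187): print(v,[tuple(A[v,u].round().astype(int).tolist()) for u in range(313,323)])
plan(.375,.004)
im=A[160:200,300:335].astype(np.uint8); cv2.imwrite("pics/d13.png",cv2.resize(cv2.cvtColor(im,cv2.COLOR_RGB2BGR),None,fx=14,fy=14,interpolation=cv2.INTER_NEAREST))
E
```

```text
[ 1.3672  0.5529 -0.6353]
180 [(194, 186, 175), (194, 186, 176), (192, 182, 172), (179, 148, 141), (170, 112, 106), (179, 144, 136), (191, 180, 170), (192, 184, 174), (191, 182, 172), (191, 181, 172)]
181 [(190, 180, 170), (190, 182, 172), (189, 179, 169), (179, 146, 138), (169, 106, 101), (179, 142, 134), (188, 177, 168), (189, 181, 171), (186, 177, 167), (184, 174, 165)]
184 [(194, 183, 172), (191, 183, 173), (185, 174, 166), (174, 139, 136), (159, 99, 99), (165, 133, 129), (181, 171, 162), (186, 178, 166), (187, 177, 167), (187, 177, 167)]
185 [(200, 190, 178), (195, 187, 177), (175, 168, 167), (148, 120, 130), (139, 92, 101), (163, 142, 137), (192, 182, 171), (196, 187, 174), (195, 184, 171), (191, 179, 167)]
186 [(192, 182, 170), (187, 178, 169), (160, 154, 157), (124, 102, 122), (122, 84, 105), (154, 138, 139), (184, 175, 164), (188, 178, 167), (184, 175, 172), (169, 165, 170)]
187 [(139, 137, 142), (135, 134, 139), (116, 117, 136), (94, 87, 124), (94, 82, 125), (115, 112, 137), (136, 134, 142), (137, 137, 150), (137, 149, 189), (131, 156, 219)]
target [0.5541 0.0514 0.192 ]
at [0.5538 0.0513 0.1921] [158.6753  -0.0179 -29.9676] shift [ 0.0002 -0.0003  0.    ] turn [-0.0028 -0.0005  0.0004] F [ 0.9728  0.3538 -0.6958] w 0.009646684392263086 t 19.5833
```

View pics/d13.png

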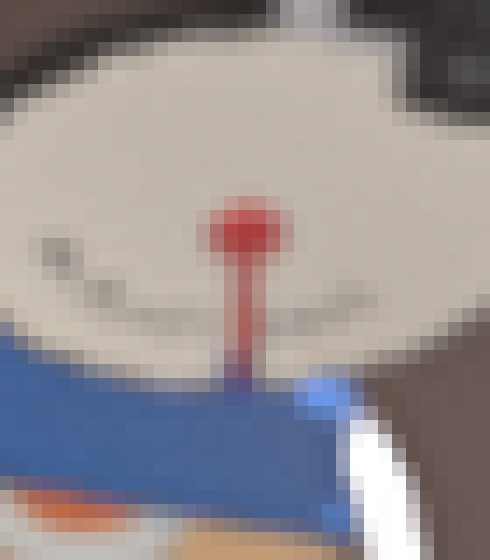

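send_rows(
  steps=[
    [[0,0.0011,0],[0.007,0,0],0],
    [[0,0.0022,0],[0.014,0,0],0],
    [[0,0.0032,0],[0.02,0,0],0],
    [[0,0.0032,0],[0.02,0,0],0],
    [[0,0.0032,0],[0.02,0,0],0],
  ],
)

```text
time_s: 20.0
tool_pos: [0.5522, 0.0486, 0.1934]
tool_rot: [159.8, -0.0, -30.0]
force: [0.2, 1.5, -1.3]
grip_width: 0.0098
```

send_rows(
  steps=[
    [[0,0,0],[0,0,0],0],
    [[0,0,0],[0,0,0],0],
    [[0,0,0],[0,0,0],0],
    [[0,0,0],[0,0,0],0],
    [[0,0,0],[0,0,0],0],
  ],
)

```text
time_s: 20.42
tool_pos: [0.5523, 0.0487, 0.1932]
tool_rot: [159.8, -0.0, -30.0]
force: [0.9, 1.3, -0.7]
grip_width: 0.0096
```

send_rows(
  steps=[
    [[0,0,0],[0,0,0],0],
    [[0,0,0],[0,0,0],0],
    [[0,0,0],[0,0,0],0],
    [[0,0,0],[0,0,0],0],
    [[0,0,0],[0,0,0],0],
  ],
)

```text
time_s: 20.83
tool_pos: [0.5523, 0.0487, 0.1932]
tool_rot: [159.8, -0.0, -30.0]
force: [1.5, 1.2, -1.5]
grip_width: 0.0096
```

send_rows(
  steps=[
    [[0,0,0],[0,0,0],0],
    [[0,0,0],[0,0,0],0],
    [[0,0,0],[0,0,0],0],
    [[0,0,0],[0,0,0],0],
    [[0,0,0],[0,0,0],0],
  ],
)

```text
time_s: 21.25
tool_pos: [0.5523, 0.0487, 0.1932]
tool_rot: [159.8, -0.0, -30.0]
force: [0.7, 0.9, -0.8]
grip_width: 0.0098
```

```bash
python3 - <<'E'
from h import *
F=[];A=[]
for _ in range(6): A.append(env.read_camera("scene")["pixels"].astype(float)); F.append(env.get_obs()["force"])
A=np.mean(A,0); print(np.mean(F,0))
for v in (180,181,184,185,186,187): print(v,[tuple(A[v,u].round().astype(int).tolist()) for u in range(312,322)])
plan(.355,.004)
E
```

```text
[ 0.7534  1.2868 -0.993 ]
180 [(194, 184, 174), (195, 186, 176), (192, 183, 173), (181, 159, 151), (167, 114, 109), (175, 125, 119), (187, 166, 156), (192, 182, 172), (192, 183, 173), (190, 180, 171)]
181 [(190, 181, 170), (192, 183, 173), (192, 182, 172), (180, 158, 150), (168, 117, 112), (178, 135, 128), (188, 172, 163), (189, 181, 171), (188, 179, 170), (187, 178, 168)]
184 [(187, 178, 168), (190, 181, 172), (188, 179, 169), (172, 152, 146), (158, 108, 109), (162, 124, 129), (168, 159, 158), (184, 177, 167), (192, 182, 171), (192, 182, 170)]
185 [(199, 189, 178), (199, 190, 178), (195, 186, 174), (173, 151, 144), (152, 95, 101), (148, 106, 125), (164, 156, 162), (190, 182, 172), (194, 183, 169), (189, 178, 164)]
186 [(192, 182, 172), (193, 184, 174), (188, 178, 168), (165, 143, 138), (144, 88, 104), (135, 94, 127), (152, 145, 159), (181, 174, 171), (177, 170, 172), (160, 156, 165)]
187 [(137, 139, 151), (142, 142, 153), (137, 137, 146), (120, 113, 132), (103, 83, 126), (98, 87, 138), (111, 115, 149), (131, 138, 167), (132, 148, 194), (122, 147, 209)]
target [0.5526 0.0489 0.1931]
at [0.5523 0.0487 0.1932] [159.8205  -0.0125 -29.9613] shift [ 0.0002 -0.0003  0.    ] turn [-0.0028 -0.0004  0.0006] F [ 0.5334  1.5206 -0.8093] w 0.009928327187018663 t 21.55
```

send_rows(
  steps=[
    [[0,-0.0008,0],[-0.005,0,0],0],
    [[0,-0.0016,0],[-0.01,0,0],0],
    [[0,-0.0016,0],[-0.01,0,0],0],
    [[0,-0.0016,0],[-0.01,0,0],0],
    [[0,-0.0016,0],[-0.01,0,0],0],
  ],
)

```text
time_s: 21.97
tool_pos: [0.5531, 0.0499, 0.1926]
tool_rot: [159.2, -0.0, -30.0]
force: [0.0, 1.2, -1.8]
grip_width: 0.0096
```

send_rows(
  steps=[
    [[0,0,0],[0,0,0],0],
    [[0,0,0],[0,0,0],0],
    [[0,0,0],[0,0,0],0],
    [[0,0,0],[0,0,0],0],
    [[0,0,0],[0,0,0],0],
  ],
)

```text
time_s: 22.38
tool_pos: [0.553, 0.05, 0.1927]
tool_rot: [159.2, -0.0, -30.0]
force: [0.5, 0.1, -1.3]
grip_width: 0.0097
```

send_rows(
  steps=[
    [[0,0,0],[0,0,0],0],
    [[0,0,0],[0,0,0],0],
    [[0,0,0],[0,0,0],0],
    [[0,0,0],[0,0,0],0],
    [[0,0,0],[0,0,0],0],
  ],
)

```text
time_s: 22.8
tool_pos: [0.5531, 0.05, 0.1927]
tool_rot: [159.2, -0.0, -30.0]
force: [0.1, 0.0, -0.9]
grip_width: 0.0099
```

send_rows(
  steps=[
    [[0,0,0],[0,0,0],0],
    [[0,0,0],[0,0,0],0],
    [[0,0,0],[0,0,0],0],
    [[0,0,0],[0,0,0],0],
    [[0,0,0],[0,0,0],0],
  ],
)

```text
time_s: 23.22
tool_pos: [0.5531, 0.05, 0.1927]
tool_rot: [159.2, -0.0, -30.0]
force: [0.6, 0.0, -1.1]
grip_width: 0.0099
```

```bash
python3 - <<'E'
from h import *
F=[];A=[]
for _ in range(6): A.append(env.read_camera("scene")["pixels"].astype(float)); F.append(env.get_obs()["force"])
A=np.mean(A,0); print(np.mean(F,0))
for v in (181,185,186): print(v,[tuple(A[v,u].round().astype(int).tolist()) for u in range(312,322)])
plan(.365,.004)
cams("14")
E
```

```text
[ 0.3723  0.5346 -1.0121]
181 [(190, 181, 171), (192, 182, 172), (190, 183, 173), (180, 168, 159), (170, 132, 124), (175, 120, 114), (184, 156, 148), (189, 179, 169), (189, 180, 170), (187, 178, 168)]
185 [(200, 190, 178), (201, 190, 178), (192, 184, 175), (163, 154, 162), (142, 101, 125), (148, 97, 113), (167, 150, 149), (191, 182, 171), (196, 186, 172), (192, 181, 168)]
186 [(192, 182, 172), (193, 184, 172), (187, 178, 170), (157, 146, 150), (134, 92, 116), (138, 91, 115), (157, 142, 145), (183, 175, 166), (186, 179, 175), (176, 171, 176)]
target [0.5534 0.0502 0.1925]
at [0.5531 0.05   0.1927] [159.2484  -0.0145 -29.9658] shift [ 0.0002 -0.0003  0.0001] turn [-0.0028 -0.0004  0.0005] F [-0.2121 -0.2348 -0.9928] w 0.00973928244999206 t 23.5167
```

View pics/top_14.png

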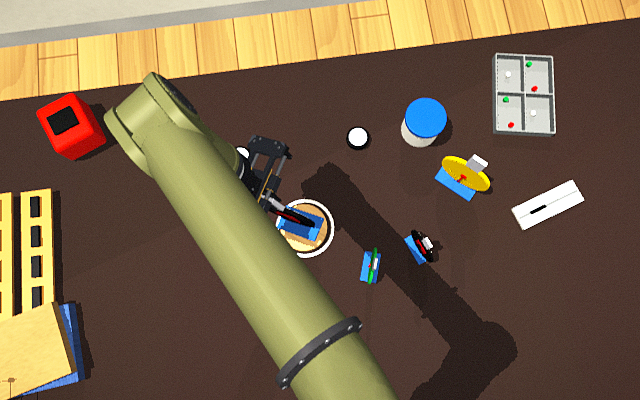

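Row 186 now shows the blue mark on both sides of the pointer. The contact push is about 1.5 N, and the arm is at rest. I'm handing in.

```bash
python3 -c "
from cell import env
print(env.sign_off())"
```

```text
the job is handed in; nothing more can be done
None
```

I did all the steps and handed the job in at about 24 s of the 72 s allowed; hand-in reports no verdict.

I slid the block into the ring with two fingers, then lifted the larger white-faced gauge by its tab. I set its foot on the stud, pressed about 4 mm, and rocked it to about 0.365 rad.

**Last checks:**
- **Block:** about 2 mm from the ring's centre in both camera views. That check came just before three last tilt nudges of 0.01 to 0.02 rad; afterwards I only looked at it by eye in the top view.
- **Pointer:** the blue mark shows about evenly on both sides of it. At 0.355 and 0.375 rad it sat off to opposite sides, so I estimate the tip is within about 1 mm of the mark.
- **Push on the stud:** about 1.5 N vertically, from a force reading that varies by about 1 N.
- **Grip and arm:** the grip was firm on the tab at about 9.7 mm opening, and the arm was still.
- **Bystanders:** the arm never went near the speakers, circuit board or tub. They look unmoved in the last pictures, though the arm hid the circuit board and most of one speaker in the final top view.

**One disagreement:** my first reading of the mark, with the gauge upright, was 0.397 rad. The foot's blue behind the mark made that less reliable, so I went with the later comparison of mark and pointer in contact.

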